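Shim the rocking chasing stand

ROBOT

A 7-joint arm with a two-finger parallel gripper is mounted at the origin on the work surface. World frame = base frame: x ahead of the robot, y to its left, z up, the work surface at z = 0. Lengths are in mm, angles in rad, forces in N, time in s.
With the tool pointing down it reaches from about 400 to 875 mm from the base axis. Payload 19.3 kg.
Tool frame: the origin (TCP) lies at the very end of the fingers, on their centre line; the grasp point (between the pads) lies 19 mm behind it (grip_point_offset is the z of the grasp point in the tool frame, in mm); z points along the fingers, y is the line along which they close (so a half turn about z gives the same grasp; the last joint's range is limited). The gripper opens to 85 mm and grips with 20 to 120 N. Pads are 22 mm wide; open, the fingers measure 114 mm over their backs; the gripper's body (76 mm by 85 mm) begins 54 mm behind the grasp point. The pads swing forward as they close: fully open they stand 13 mm farther back than shut.
Start: joints at [1.107, 0.521, -0.036, 1.599, 0.021, 1.021, -0.113], TCP at [239.785, -577.164, 231.291] pointing down, gripper open.
Joint ranges: [-2.91, 2.91], [-0.3, 2.13], [-1.5, 1.42], [0.17, 2.43], [-1.26, 4.41], [0.16, 1.93], [-2.52, 2.52]. Speed limits (rad/s): [1.89, 1.89, 2.39, 2.39, 3.01, 3.01, 3.01].

INTERFACE

Orientations are given as a 3x3 rotation matrix whose columns are the frame's x, y, z axes.
In Python, from workcell import movep, movel, goto_joints, open_gripper, clamp, wait, inverse_kinematics, read_state, camera, PlanningError, finish_job, grip_point_offset gives the robot as it stands. Calls block until the motion is done:
- movep(position, orientation): joint-space move of the TCP to a pose.
- movel(position, frame=None, max_speed=150, guard=None): straight line of the TCP; frame=None keeps the orientation; max_speed is the mean speed in mm/s. With guard (N) it stops when the force on the tool has changed by that much, and returns True; else False.
- goto_joints(angles): joint-space move.
- open_gripper() and clamp(): open the fingers fully, or close them until they stop; the grip force is fixed at half the most.
- wait(seconds).
- inverse_kinematics(position, orientation): joint angles nearest the present ones, or None.
- read_state(): the state.
- camera(name): name is "scene" or "side" or "wrist"; returns a dict with "image" (480x640x3 uint8, blue, green, red), "range_z" (480x640 float32, mm along the optical axis (not along the pixel's ray), 0 where there is no reading), "fx", "fy", "cx", "cy" (pixels), "cam_to_world" (4x4, takes a point from camera to world coordinates). Camera axes: x right, y up, looking along -z (the intrinsics and any distortion apply to the point x, -y, -z); pixel columns grow to the right and rows downward; lengths in mm; the calibration is good to about 2 mm. A picture is of the moment at which its call begins.
A pose or a line that the arm cannot do raises PlanningError and nothing moves.
- finish_job(): hands the job in; it is judged then, once.
The state is a dict: "time": time; "qpos": joint angles; "qvel": joint speeds; "joint_efforts": joint torques, N m; "eef_pos": TCP position; "tool_rot": TCP orientation; "ft_force": force on the tool from outside, world axes, zero at the start; "torque": the same for the moment, N m; "finger_gap": finger opening in mm; "gripper_force": force on a finger pad.
Only numpy, scipy, OpenCV 4.12 (cv2) and the standard library are available. Lean on these libraries where they do the work, as an engineer would, in place of code of your own. Each camera call takes 0.05 s, during which the arm holds its last target. There are 200 camera calls.

TASK

The small steel chasing stand rocks because its foot beside the wooden wedge is too short: push the wedge along the bench under that foot until it is snug, without lifting the stand or shoving it along. Then press down firmly for a moment (about a kilogram) on the stand's top above that foot, to prove that it no longer rocks, and let go, leaving the wedge in place. Use only the outside of the fingers: do not pinch, pick up or lift the wedge or the stand, and leave the other tools alone.

Things in the scene. Friction and masses are not known exactly. Their poses are not given: they have to be found in the camera images.
- stand: Loose 4.4 kg stand: 200 mm square steel plate, top 52 and underside 40 mm above the bench, copper sheet on it, 45 mm high block on the corner opposite the short foot. Origin on the bench under its centre; +y points along the DIAGONAL to the short-foot corner (corner 141 mm out, foot 113 mm). Rests level on 3 feet; unshimmed, 5 to 7 N down on that corner rocks it 3 to 6 degrees. It stays put up to some 30 N.
- short_foot (a joint): Gap between the short foot and the bench in m while the stand is level, 0.006 to 0.012. The foot is stiff: it does not move under load.
- foot_ball (a point): Centre of the short foot's steel ball (radius 12 mm; its lowest point is 12 mm below). It sits in a sleeve of 28 mm diameter whose lower rim is 24 mm above the bench.
- corner_top (a point): Point on the flat top face of the stand's plate, 52 mm above the bench, straight above the short foot, 28 mm in from the corner: where to press.
- wedge: Loose 80 g wood wedge lying flat: 120 mm long (x), 60 mm wide (y), 2 mm thick at the nose (x = +60 mm), rising evenly to 20 mm at the upright back face (x = -60 mm): 11 mm - 0.15 x. Origin: centre of the underside. Starts with the nose 35 to 65 mm short of the foot's centre, up to 15 mm to one side, 0.15 rad askew. Slides with about 1 N; once snug the push rises steeply.
- wedge_slope (a point): Middle of the wedge's sloping top face, 11 mm above its underside; x runs down the slope to the nose, y across, z square out of the slope. The wedge is snug when the foot ball's centre is 12 mm from the slope along this z.
- hammer: Chasing hammer lying on the bench, 280 mm long; leave alone.
- punch_a: Steel chasing punch lying on the bench, about 145 mm long, 14 mm thick; leave alone.
- punch_b: Steel chasing punch lying on the bench, about 130 mm long, 14 mm thick; leave alone.
- tin: Open steel tin, 72 mm in diameter, 85 mm high; leave alone.
Not all that is in view belongs to the job. There is more than one size of the wedge; the one meant has the size given above.

How it is judged:
By the outcome, as a careful person would: the job done as asked, in the order asked, and still so for the second after the job is handed in, with the robot touching nothing.
It also fails if it takes over 54 s, if anything falls off the work surface, if the arm or the gripper's body presses on something with over 40 N, if the wrist force passes 120 N, or if a joint passes its speed limit or range.

## Working session

There is one attempt and no reset: what is moved stays moved. The work goes in short steps, each a Python script; the robot and the scene stay as the last script left them, time stands still between calls to the robot, and variables do not carry over. Pictures are saved under pics/ and viewed, at most 10 in all, crops included, and the job is handed in when it is done.

```bash
mkdir -p pics; ls
python3 - <<'E'
from workcell import *
import cv2,numpy as np
for n in("scene","side","wrist"):
    c=camera(n); cv2.imwrite(f"pics/{n}0.png",c["image"]); np.savez(f"{n}0.npz",**c)
    print(n,c["fx"],c["cx"],c["cy"],np.round(c["cam_to_world"],3).tolist(),[k for k in c])
s=read_state();print(s["time"],s["ft_force"],s["tool_rot"])
E
```

```text
pics
scene 494.11909770979383 318.13424566344685 244.68827599513878 [[0.367, -0.71, 0.601, 1159.614], [0.93, 0.272, -0.246, -260.334], [0.011, 0.65, 0.76, 874.916], [0.0, 0.0, 0.0, 1.0]] ['image', 'range_z', 'fx', 'fy', 'cx', 'cy', 'cam_to_world']
side 608.6489527275189 317.10271938991696 237.87638106675018 [[-0.953, 0.152, -0.262, 84.684], [-0.303, -0.462, 0.834, 1375.906], [0.006, 0.874, 0.486, 892.772], [0.0, 0.0, 0.0, 1.0]] ['image', 'range_z', 'fx', 'fy', 'cx', 'cy', 'cam_to_world']
wrist 354.00683661510016 326.48170841860804 236.19069828293883 [[0.384, 0.874, 0.297, 315.441], [-0.923, 0.364, 0.123, -546.188], [-0.001, -0.322, 0.947, 373.779], [0.0, 0.0, 0.0, 1.0]] ['image', 'range_z', 'fx', 'fy', 'cx', 'cy', 'cam_to_world']
0.15 [-0.07786801 -0.45892251 -0.30867556] [[ 9.23454408e-01  3.83707972e-01 -3.86780409e-04]
 [ 3.83708161e-01 -9.23454092e-01  7.66191974e-04]
 [-6.31799833e-05 -8.55954156e-04 -9.99999632e-01]]
```

View pics/scene0.png

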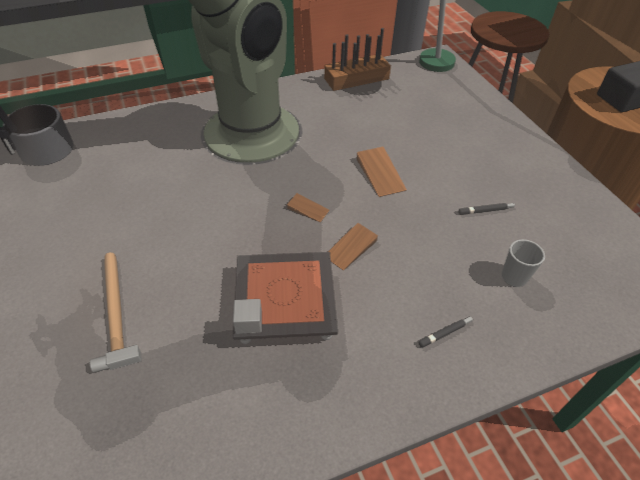

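View pics/side0.png

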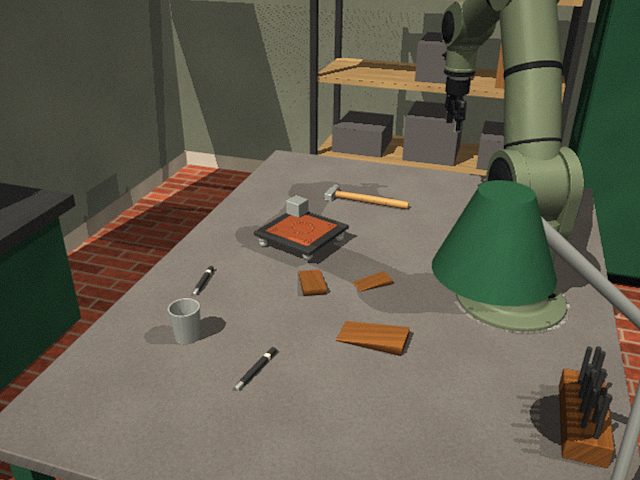

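The scene view shows the stand with its block at (248,317), so the short foot is under the corner at (330,256). The wedge next to it is at (353,246), with a smaller decoy at (307,207) and a larger one at (381,171). The side view shows the same: wedge (312,282), short-foot corner about (308,255).

```bash
cat > vis.py <<'E'
import cv2,numpy as np
def cloud(c):
    v,u=np.mgrid[0:480,0:640]; z=c["range_z"].astype(float)
    P=np.stack([(u-c["cx"])/c["fx"]*z,-(v-c["cy"])/c["fy"]*z,-z,np.ones_like(z)],-1)
    W=(P@np.array(c["cam_to_world"]).T)[...,:3]; W[z==0]=np.nan; return W
def ray(c,uv,h):
    uv=np.atleast_2d(uv).astype(float);T=np.array(c["cam_to_world"])
    d=np.c_[(uv[:,0]-c["cx"])/c["fx"],-(uv[:,1]-c["cy"])/c["fy"],-np.ones(len(uv))]@T[:3,:3].T
    return T[:3,3]+d*((h-T[2,3])/d[:,2])[:,None]
def blob(m,seed):
    n,l=cv2.connectedComponents(m.astype(np.uint8)); k=l[seed[1]-4:seed[1]+5,seed[0]-4:seed[0]+5]
    return l==np.bincount(k[k>0]).argmax()
def wood(c):
    h=cv2.cvtColor(c["image"],cv2.COLOR_BGR2HSV); return (h[...,1]>90)&(h[...,0]<20)&(h[...,2]>40)
E
cat > m.py <<'E'
from vis import *
for n,ws,ss in(("scene",(353,246),(284,292)),("side",(312,282),(300,232))):
    c=dict(np.load(n+"0.npz")); W=cloud(c)
    b=blob(wood(c),ws); p=W[b]; p=p[~np.isnan(p).any(1)]
    (cn,sz,a)=cv2.minAreaRect(p[:,:2].astype(np.float32))
    A=np.c_[p[:,:2]-p[:,:2].mean(0),np.ones(len(p))]; k=np.linalg.lstsq(A,p[:,2],rcond=None)[0]
    print(n,"wedge",b.sum(),cn,sz,cv2.boxPoints((cn,sz,a)).round(1).tolist(),"z",np.percentile(p[:,2],[1,50,99]).round(1),"grad",k,"bench z",np.nanmedian(W[200:230,330:350,2]))
    # pixel hull corners
    cs,_=cv2.findContours(b.astype(np.uint8),0,1); print(" contour",[(int(u),int(v),W[v,u].round(0).tolist()) for u,v in cv2.approxPolyDP(max(cs,key=cv2.contourArea),3,True)[:,0]])
    m=(W[...,2]>45)&(W[...,2]<60); b=blob(m,ss); p=W[b]
    r=cv2.minAreaRect(p[:,:2].astype(np.float32)); print(" stand",r[0],r[1],cv2.boxPoints(r).round(1).tolist(),"z",np.median(p[:,2]))
    m=(W[...,2]>85)&(W[...,2]<110)&(np.hypot(W[...,0]-r[0][0],W[...,1]-r[0][1])<170); print(" block",m.sum(),np.median(W[m],0))
    I=c["image"]; cv2.imwrite(f"pics/{n}z.png",cv2.resize(I[ws[1]-75:ws[1]+75,ws[0]-100:ws[0]+100],None,fx=4,fy=4,interpolation=cv2.INTER_CUBIC))
E
python3 m.py
```

```text
scene wedge 1161 (507.2160949707031, 75.96479797363281) (69.96463012695312, 144.08229064941406) [[444.3999938964844, 125.69999694824219], [507.0, -4.099999904632568], [570.0, 26.299999237060547], [507.3999938964844, 156.0]] z [ 1.4 11.9 22.6] grad [-0.05873098  0.12112342 11.95026552] bench z 1.1431226953831128
 contour [(358, 223, [453.0, 130.0, 19.0]), (329, 250, [497.0, 38.0, 7.0]), (331, 261, [525.0, 31.0, 3.0]), (342, 269, [554.0, 46.0, 1.0]), (376, 238, [508.0, 151.0, 15.0])]
 stand (599.72705078125, -103.24388885498047) (200.34559631347656, 202.99411010742188) [[472.5, -167.60000610351562], [665.7000122070312, -229.6999969482422], [727.0, -38.900001525878906], [533.7000122070312, 23.200000762939453]] z 53.0493133718594
 block 693 [ 649.01279513 -191.81236022   97.12192451]
side wedge 600 (504.2057189941406, 86.82411193847656) (60.9890022277832, 132.17283630371094) [[448.20001220703125, 133.3000030517578], [505.1000061035156, 14.0], [560.2000122070312, 40.29999923706055], [503.29998779296875, 159.60000610351562]] z [ 2.5 14.1 24.5] grad [-0.04521554  0.06867632 13.94990465] bench z 5.295639145913128
 contour [(319, 269, [505.0, 20.0, 6.0]), (298, 272, [556.0, 48.0, 3.0]), (303, 295, [507.0, 152.0, 5.0]), (326, 293, [453.0, 125.0, 6.0])]
 stand (598.197021484375, -104.58938598632812) (210.13681030273438, 206.3236846923828) [[467.20001220703125, -171.89999389648438], [663.0999755859375, -236.8000030517578], [729.2000122070312, -37.29999923706055], [533.2999877929688, 27.600000381469727]] z 55.31203482080656
 block 213 [ 640.00371334 -183.55107859   98.1669375 ]
```

View pics/scenez.png

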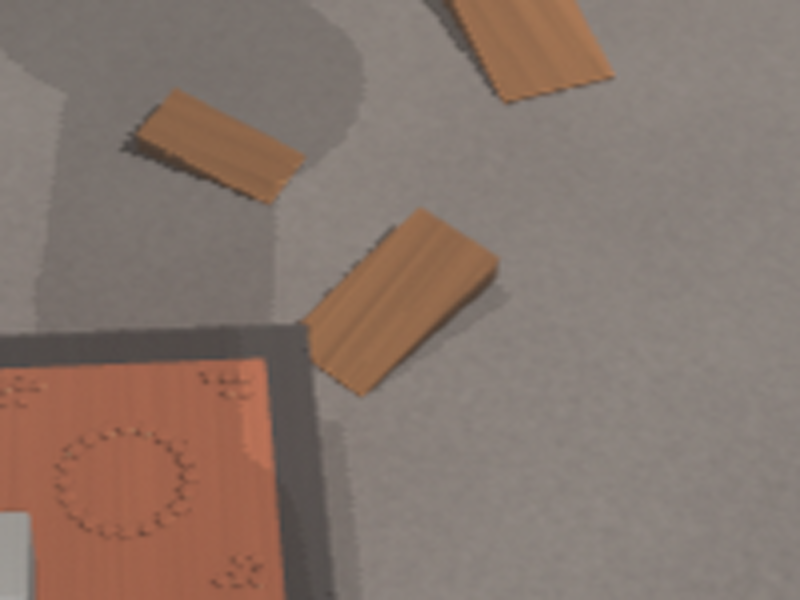

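View pics/sidez.png

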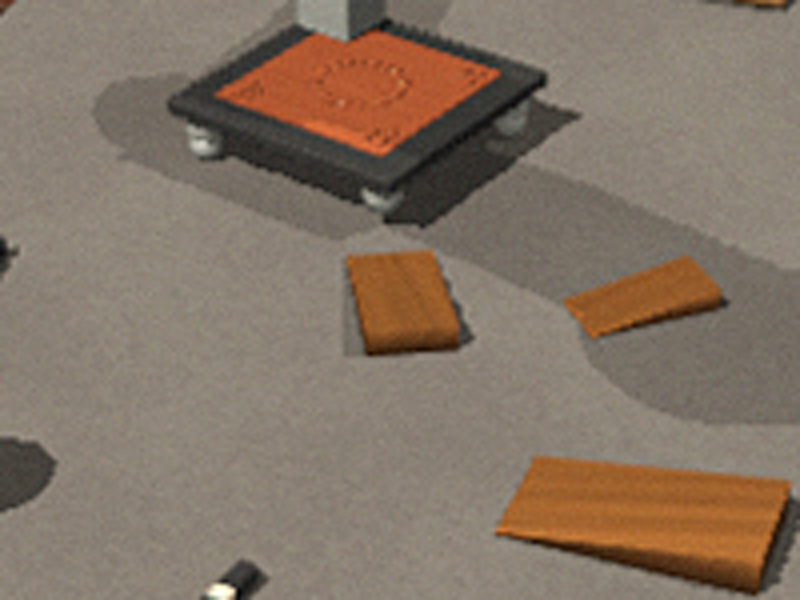

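Both crops show the wedge clear of the stand, with its nose facing the short foot. Scene corners: back top (358.3,223) and (377.5,236.5), visible nose corner (343.5,269.8). Side corners: nose (298.5,271) and (320.3,269.8), back bottom (304.5,295.5) and (326.8,293.5). Next I'll cast these as rays onto their known heights.

Run:
```python
from vis import *
a=dict(np.load("scene0.npz"));b=dict(np.load("side0.npz"))
B1,B2=ray(a,[[358.3,223],[377.5,236.5]],20)[:,:2]; N2=ray(a,[[343.5,269.8]],1.5)[0,:2]
n1,n2=ray(b,[[320.3,269.8],[298.5,271]],2)[:,:2]; b1,b2=ray(b,[[326.8,293.5],[304.5,295.5]],0.)[:,:2]
print("scene back",B1,B2,"nose2",N2,"w",np.linalg.norm(B1-B2),"L",np.linalg.norm(N2-B2))
print("side nose",n1,n2,"back",b1,b2,"w",np.linalg.norm(n1-n2),np.linalg.norm(b1-b2),"L",np.linalg.norm(n1-b1),np.linalg.norm(n2-b2))
# stand corners, top z=52, from dark/copper outline: contour of depth-selected region, ray-cast
for n,c,ss in(("scene",a,(284,292)),("side",b,(300,232))):
    W=cloud(c); m=blob((W[...,2]>44)&(W[...,2]<62),ss)
    v,u=np.nonzero(m); P=ray(c,np.c_[u,v],52)[:,:2].astype(np.float32)
    r=cv2.minAreaRect(P); print(n,r[0],r[1],cv2.boxPoints(r).round(1).tolist())
    h=cv2.cvtColor(c["image"],cv2.COLOR_BGR2HSV)
    m=(h[...,1]>110)&(h[...,0]<15)&(W[...,2]>44)&(W[...,2]<62); v,u=np.nonzero(blob(m,ss)); r=cv2.minAreaRect(ray(c,np.c_[u,v],52.5)[:,:2].astype(np.float32)); print(" copper",r[0],r[1],cv2.boxPoints(r).round(1).tolist())
```

```text
scene back [454.64898454 129.7965805 ] [509.40804862 153.58269658] nose2 [557.5894024   48.04750163] w 59.70204701487338 L 116.0134484658282
side nose [502.23553716  17.26418538] [557.19012752  41.8199156 ] back [452.63717993 119.22702481] [504.65451017 145.85319499] w 60.19128580982576 58.43591005710567 L 113.38614406028817 116.5457605767843
scene (601.60791015625, -103.77020263671875) (199.56051635742188, 204.60934448242188) [[473.6000061035156, -167.3000030517578], [668.2999877929688, -230.1999969482422], [729.5999755859375, -40.29999923706055], [534.9000244140625, 22.600000381469727]]
 copper (598.3966674804688, -103.29524230957031) (149.628173828125, 149.65721130371094) [[504.20001220703125, -151.39999389648438], [646.5, -197.5], [692.5999755859375, -55.20000076293945], [550.2999877929688, -9.100000381469727]]
side (597.4680786132812, -105.30630493164062) (218.3776397705078, 212.06297302246094) [[463.1000061035156, -176.8000030517578], [665.0, -241.6999969482422], [731.7999877929688, -33.79999923706055], [530.0, 31.100000381469727]]
 copper (601.012939453125, -110.64131164550781) (157.35482788085938, 154.1446533203125) [[503.6000061035156, -161.89999389648438], [650.2999877929688, -209.10000610351562], [698.5, -59.29999923706055], [551.7000122070312, -12.100000381469727]]
```

Measurements: foot about (547.5,-4). Wedge back centre about (481,138), axis (.42,-.907), nose about 37 mm short of the foot and laterally centred to about 1 mm. The sizes agree with those given (60 x ~118, plate 200), so I'll approach.

```bash
cat > g.py <<'E'
from workcell import *
import numpy as np
ax=np.array([.42,-.907,0]);ax/=np.linalg.norm(ax)
z=np.array([0,0,-1.]);R=np.c_[-ax,np.cross(z,-ax),z]
back=np.array([481,138,0.]);foot=np.array([547.5,-4,0])
def st(t=""):
    s=read_state();print(t,round(s["time"],2),s["eef_pos"].round(1) if hasattr(s["eef_pos"],"round") else s["eef_pos"],"F",np.round(s["ft_force"],2),"q7",round(s["qpos"][6],2));return s
E
python3 - <<'E'
from g import *
import cv2
p=back-45*ax
movep([*p[:2],130],R); st("above"); clamp(); st("shut")
c=camera("wrist");cv2.imwrite("pics/w1.png",c["image"]);np.savez("w1.npz",**c)
E
```

```text
above 2.95 [462.5 178.1 130. ] F [0.53 0.29 0.46] q7 -0.61
shut 3.72 [462.1 178.9 130. ] F [ 0.2  -1.26 -0.69] q7 -0.61
```

View pics/w1.png

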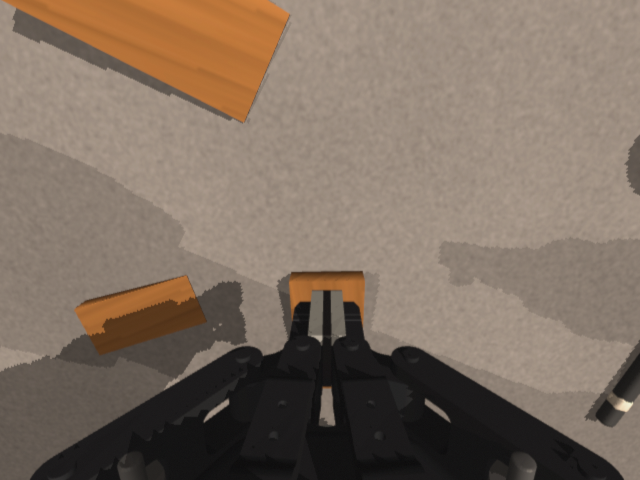

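The wrist view shows the wedge's back edge, (290,272) to (364,271), level and centred on the fingers (column 327). I'll check its position by ray, then descend and push.

Run:
```python
from g import *
from vis import ray
c=dict(np.load("w1.npz"));P=ray(c,[[290,274],[364,273]],20)
print(P.round(1),np.linalg.norm(P[0]-P[1]),"mid rel back along/lat",(P.mean(0)-back)@ax,(P.mean(0)-back)@[.907,.42,0])
p=back-45*ax
movel([*p[:2],7],max_speed=120);wait(.3);st("down")
q=back-20*ax
hit=movel([*q[:2],7],max_speed=60,guard=4);st(f"near {hit}")
```

```text
[[449.8 134.7  20. ]
 [502.  159.9  20. ]] 57.93803527722505 mid rel back along/lat -10.55939857590037 -0.7073898661171802
down 5.24 [462.3 178.8   7.3] F [-0.09 -0.12 -0.07] q7 -0.82
near False 5.81 [472.7 156.    7. ] F [-0.37  0.63  0.67] q7 -0.76
```

Run:
```python
from g import *
import cv2
q=back+35*ax
hit=movel([*q[:2],7],max_speed=45,guard=8);s=st(f"bulk {hit}")
if not hit:
    wait(.2);st("settle")
    q=back+105*ax
    hit=movel([*q[:2],7],max_speed=14,guard=6);s=st(f"slow {hit}")
    print("along",(s["eef_pos"]-back)@ax, "F along",np.dot(s["ft_force"],ax))
for n in("scene","side"):
    c=camera(n);np.savez(n+"1.npz",**c)
    u,v=(338,255) if n=="scene" else (308,262)
    cv2.imwrite(f"pics/{n}1.png",cv2.resize(c["image"][v-75:v+75,u-100:u+100],None,fx=4,fy=4,interpolation=cv2.INTER_CUBIC))
st()
```

```text
bulk False 7.18 [495.6 106.4   7. ] F [-0.13  0.24  0.86] q7 -0.64
settle 7.38 [495.7 106.4   7. ] F [0.8  0.43 0.39] q7 -0.64
slow True 10.46 [515.3  63.7   6.8] F [ 0.28  0.01 -0.45] q7 -0.53
along 81.84192916520524 F along 0.1103289373384969
 10.56 [515.   63.8   6.6] F [-0.21  0.67 -0.17] q7 -0.53
```

View pics/side1.png

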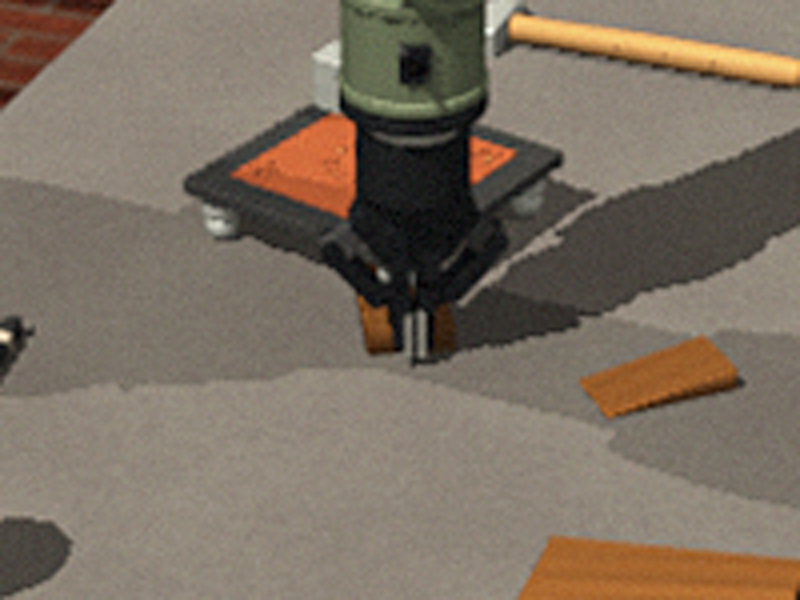

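The side view shows the wedge (about (405,325)) pushed under the corner with the fingers behind it. The force relaxed after the stop, so I'll push again to confirm it is a hard stop.

Run:
```python
from g import *
for i in range(3):
    s0=read_state();a0=(s0["eef_pos"]-back)@ax
    q=back+(a0+12)*ax
    hit=movel([*q[:2],7],max_speed=8,guard=7);s=read_state()
    wait(.3);s2=read_state()
    print(hit,s["time"],"along",a0,(s["eef_pos"]-back)@ax,(s2["eef_pos"]-back)@ax,"F",s["ft_force"]@ax,s2["ft_force"]@ax)
    if not hit:break
```

```text
True 11.1167 along 81.59100971389552 82.38566906362297 82.26502269580601 F -0.17374550754776802 -0.5043667941289198
True 11.9 along 82.26502269580601 82.59210137803822 82.46330092083558 F 0.004976983303051574 -0.30106713712903477
True 12.675 along 82.46330092083558 82.69763520460333 82.57220783247392 F 0.7384739830942845 0.18658407294986495
```

It's a hard stop: further pushes gained only 0.1–0.3 mm. Back off, check, then move above the foot.

```bash
python3 - <<'E'
from g import *
from vis import *
q=back+40*ax
movel([*q[:2],7],max_speed=60); movel([*q[:2],130],max_speed=150)
q2=back-30*ax; movel([*q2[:2],150],max_speed=150); st("clear")
for n in("scene","side"):
    c=camera(n);np.savez(n+"2.npz",**c)
    u,v=(320,265) if n=="scene" else (308,252)
    cv2.imwrite(f"pics/{n}2.png",cv2.resize(c["image"][v-75:v+75,u-100:u+100],None,fx=4,fy=4,interpolation=cv2.INTER_CUBIC))
    h=cv2.cvtColor(c["image"],cv2.COLOR_BGR2HSV);W=cloud(c)
    for t in "02":
        d=dict(np.load(n+t+".npz"));h=cv2.cvtColor(d["image"],cv2.COLOR_BGR2HSV);W=cloud(d)
        m=(h[...,1]>110)&(h[...,0]<15)&(W[...,2]>44)&(W[...,2]<62)
        vv,uu=np.nonzero(blob(m,(284,292) if n=="scene" else (300,232)));r=cv2.minAreaRect(ray(d,np.c_[uu,vv],52.5)[:,:2].astype(np.float32));print(n,t,"copper",np.round(r[0],1),np.round(r[1],1),cv2.boxPoints(r).round(1).tolist())
E
python3 -c "
import cv2,numpy as np
a=cv2.imread('pics/scene2.png');b=cv2.imread('pics/side2.png')
cv2.imwrite('pics/both2.png',np.hstack([a[:,150:550],b[:,200:600]]))"
```

```text
clear 15.43 [468.5 164.6 149.6] F [-0.3  -0.1   0.09] q7 -0.54
scene 0 copper [ 598.4 -103.3] [149.6 149.7] [[504.20001220703125, -151.39999389648438], [646.5, -197.5], [692.5999755859375, -55.20000076293945], [550.2999877929688, -9.100000381469727]]
scene 2 copper [ 598.1 -103.5] [150.1 150.2] [[503.6000061035156, -151.8000030517578], [646.5, -198.10000610351562], [692.7000122070312, -55.29999923706055], [549.7999877929688, -9.0]]
side 0 copper [ 601.  -110.6] [157.4 154.1] [[503.6000061035156, -161.89999389648438], [650.2999877929688, -209.10000610351562], [698.5, -59.29999923706055], [551.7000122070312, -12.100000381469727]]
side 2 copper [607.5 -92.2] [117.5 154.7] [[515.9000244140625, -124.4000015258789], [663.0999755859375, -171.8000030517578], [699.0999755859375, -60.0], [551.7999877929688, -12.600000381469727]]
```

View pics/both2.png

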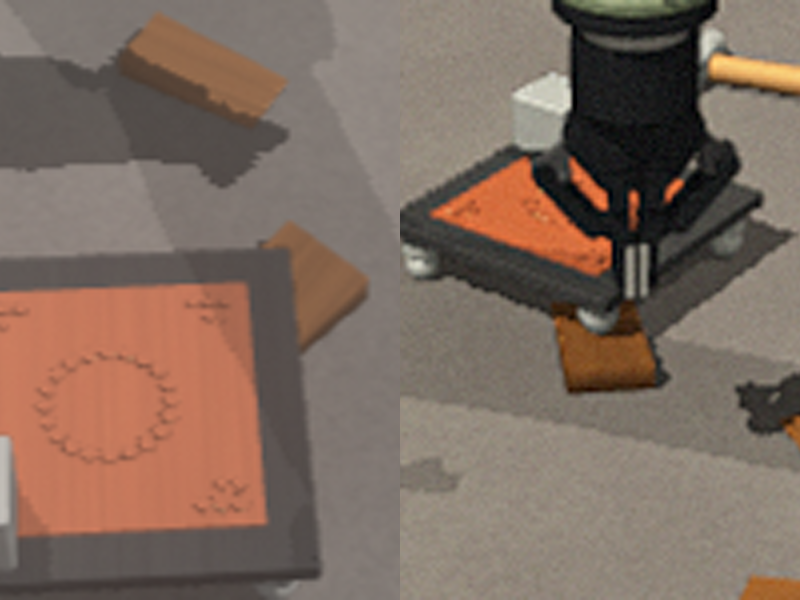

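The stand hasn't moved (0.3 mm by the scene view), and the ball sits on the wedge near its centre line (side crop about (598,315)). Now the press.

Run:
```python
from g import *
x,y=546.7,-2.5
movel([x,y,130],max_speed=150); movel([x,y,64],max_speed=80); wait(.3); s=st("pre"); f0=s["ft_force"][2]
hit=movel([x,y,44],max_speed=8,guard=4); s=st(f"touch {hit}"); z=s["eef_pos"][2]
hit=movel([x,y,z-6],max_speed=5,guard=10); s=st(f"press {hit}")
for i in range(4):
    wait(.1); s=st(" hold")
```

```text
pre 18.2 [546.8  -2.6  64.3] F [-1.01 -0.36 -0.08] q7 -0.28
touch True 19.73 [546.7  -2.4  51.4] F [-1.66 -1.58  8.46] q7 -0.29
press True 20.08 [546.7  -2.4  51.3] F [-2.59 -1.59 10.9 ] q7 -0.29
 hold 20.18 [546.8  -2.5  51.3] F [-1.52 -0.04 11.98] q7 -0.29
 hold 20.28 [546.8  -2.4  51.3] F [-1.66 -0.69 11.4 ] q7 -0.29
 hold 20.38 [546.8  -2.4  51.3] F [-1.17 -0.59 10.54] q7 -0.29
 hold 20.48 [546.7  -2.4  51.3] F [-1.74 -0.54 11.03] q7 -0.29
```

It holds 11 N with about 0.1 mm of sink, so it no longer rocks. Hold a moment longer, let go and check.

Run:
```python
from g import *
import cv2
wait(.8);s=st("hold");x,y=s["eef_pos"][:2]
movel([x,y,80],max_speed=25);st("off"); movel([x,y,170],max_speed=120)
movel([440,230,200],max_speed=180);wait(.5);st("away")
a=camera("scene")["image"];b=camera("side")["image"]
f=lambda I,u,v:cv2.resize(I[v-75:v+75,u-50:u+50],None,fx=4,fy=4,interpolation=cv2.INTER_CUBIC)
cv2.imwrite("pics/end.png",np.hstack([f(a,330,265),f(b,308,252)]))
```

```text
hold 21.28 [546.7  -2.4  51.3] F [-1.93 -0.28 11.43] q7 -0.29
off 22.6 [546.7  -2.5  79.9] F [0.71 0.89 0.34] q7 -0.26
away 25.58 [440.  229.9 200. ] F [-0.07  0.54  0.94] q7 -0.62
```

View pics/end.png

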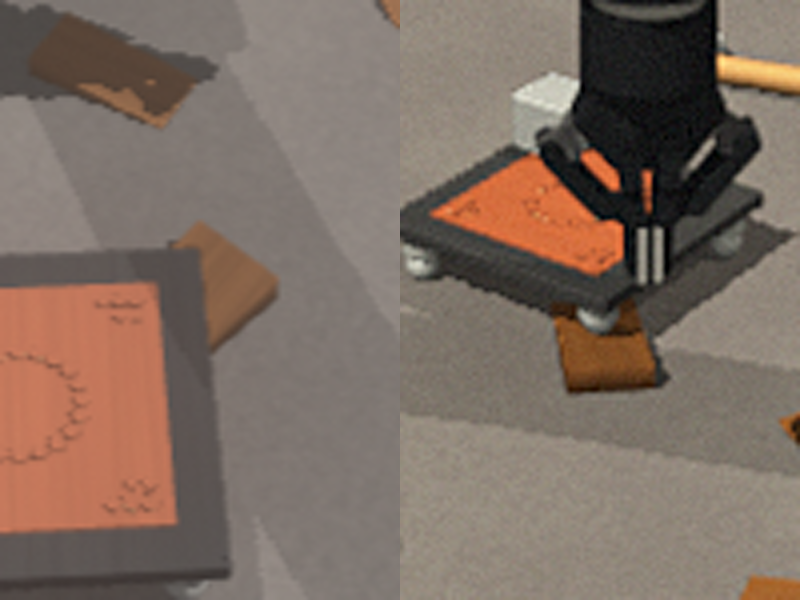

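The wedge and stand are where they were, with the ball at about (598,315) on the slope, and the robot is clear.

```bash
python3 -c "
from workcell import *
print(finish_job())"
```

```text
the job is handed in; nothing more can be done
None
```

The wedge is snug under the short foot, the stand took an 11 N press above it with about 0.1 mm of sink and no rocking, and the job was handed in at about 26 s with the arm clear.

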